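# Rake a dropped die ring out from under the low bench shelf

### The job

A small steel die ring has rolled under the low shelf on the goldsmith's bench. Take the flat hooked probe by its upright grip, feel gently with its blade under the shelf, and drag the ring all the way out onto the steel plate in front of the shelf without forcing anything. Then stand the probe upright back on the bench, clear of the plate, leaving the ring lying on the plate and the other things where they are.

Things in the scene. Friction and masses are not known exactly. Their poses are not given: they have to be found in the camera images.
- shelf: Low wooden shelf fixed to the bench, 125 mm deep (x), 240 mm wide (y), 47 mm high; origin: centre of its underside. Open front faces its own -x; +x points inwards. Floor top 5 mm up, clear gap 30 mm above it. Back and end walls 8 mm: the space beneath runs from x=-62.5 (front edge) to +54.5 mm (back wall); inner end wall at y=-112 mm. Loading it with over 20 N damages it.
- shelf_mouth (a point): Middle of the shelf's front edge, on top of its floor; same axes as the shelf. On the +y side the space beneath ends at an upright fixed steel divider plate, parallel to x and filling the depth and height of the space. Its place is not measured: its near face is somewhere between y=+28 and y=+88 mm and must be found by feel. A push of 3 N is ample.
- shelf_space (a point): Point on the shelf's floor, 4 mm before the shelf's origin in x, y=0. The hidden ring lies flat on this floor, unmeasured, centre anywhere in the shelf's x -25 to +18, y -55 to 0 mm. It is a steel ring of 26 mm outside diameter, 10 mm hole, 8 mm high, about 30 g: too light to feel sliding, but felt once pinned between blade and divider, the divider then seeming 26 mm nearer.
- shelf_top (a point): Centre of the shelf's top face, 47 mm above the bench. A file block and tins stand on its rear (+x) half only, up to 120 mm above the bench.
- pad_mid (a point): Centre of the top face of the dark steel plate that lies fixed in front of the shelf: 90 mm (x) by 240 mm (y), same axes as the shelf, butting against its front edge; its top is 4.5 mm above the bench (0.5 mm below the shelf's floor). The ring must end on it.
- pad: The same steel plate; origin: centre of its underside.
- probe_grip (a point): Flat hooked probe, 160 to 250 g, standing on the bench. This point: centre of its upright wooden grip's grasping zone, 44 mm above the probe's underside. The grip is 36 mm (x) by 14 mm (y), from 8 to 62 mm above the underside; z is up. Below it a steel foot, 36 x 40 x 8 mm.
- probe: The same probe; origin at the centre of its foot's underside, 44 mm below probe_grip, same axes. A straight steel blade 5 mm thick (y), 10 mm high (underside level with the foot's) runs along +x, centred on y=0, to x=168 mm, where the end is hooked to +y: the hook is 5 mm thick (x from 163 to 168 mm) and reaches to y=+13 mm, 10.5 mm proud of the blade: too little to hold the ring alone. Keep the ring lightly trapped against the divider as it is dragged out.
- probe_hook (a point): Far end of the probe's blade, at underside level, 168 mm ahead (+x) of the probe's origin.
- mortar: White porcelain mortar with pestle, 100 mm across, 55 mm high (pestle to 90 mm), loose bystander; origin centre of underside.
- loupe: Black eye loupe, 34 mm across and 34 mm high, loose bystander; origin centre of underside.
- bur_block: Dark wooden block with burs, 50 x 90 x 30 mm (burs to 72 mm), loose bystander; origin centre of underside.
Not all that is in view belongs to the job. What is shaped like the probe but turquoise or yellow is not meant.

How it is judged:
By the outcome, as a careful person would: the job done as asked, in the order asked, and still so for the second after the job is handed in, with the robot touching nothing.
It also fails if it takes over 64 s, if anything falls off the work surface, if the arm or the gripper's body presses on something with over 40 N, if the wrist force passes 120 N, or if a joint passes its speed limit or range.

### The arm

A 6-joint arm with a two-finger parallel gripper is mounted at the origin on the work surface. World frame = base frame: x ahead of the robot, y to its left, z up, the work surface at z = 0. Lengths are in m, angles in rad, forces in N, time in s.
With the tool pointing down it reaches from about 0.3 to 0.875 m from the base axis. Payload 6.4 kg.
Tool frame: the origin (TCP) lies midway between the tips of the shut fingers; the grasp point (between the pads) lies 19 mm behind it; z points along the fingers, y is the line along which they close (so a half turn about z gives the same grasp; the last joint's range is limited). The gripper opens to 85 mm and grips with 20 to 120 N. Pads are 22 mm wide; open, the fingers measure 114 mm over their backs; the gripper's body (76 mm by 85 mm) begins 54 mm behind the grasp point. The pads swing forward as they close: fully open they stand 13 mm farther back than shut.
Start: joints at [-1.45, 0.181, 1.607, -0, 1.354, -0.206], TCP at [0.185, -0.545, 0.231] pointing down, gripper open.
Joint ranges: [-2.99, 2.99], [-0.89, 2.07], [0.3, 2.58], [-1.14, 4.28], [0, 2.63], [-3.12, 3.12]. Speed limits (rad/s): [2.57, 2.57, 3.01, 3.14, 3.14, 3.14].

### API

Orientations are given as a unit quaternion [w, x, y, z].
In Python, from bench import status, camera, ctrl gives the robot as it stands. The module is installed in compiled form; this text tells all that it offers.
- The arm moves only by the shell command python3 -m handwheel 'ROWS'. ROWS is JSON, a list that holds one entry, the list of rows, each a list of 7 numbers: the opening, from -1 (shut) to 1 (fully open), then the shift along the tool's x, y, z in cm, then the turn, a rotation vector about the tool's x, y, z in degrees. A call has 1 to 10 rows; each row is the pose to reach, as a shift and turn from the pose commanded when the call began, along the tool's axes at that moment; what a row does not reach only later rows make up. A row lasts 1/8 s, in which the tool goes at most 62.5 mm and 10.7 degrees, less where a joint would pass 70% of its speed; a pose out of reach is approached as far as the arm can. A call with a gripper value outside its range is refused whole. The fingers move at their own pace and stop on an object; the grip force is fixed at half the most. Time passes only in rows, so rows that repeat a pose let the fingers close. It gives the time, the measured TCP pose, the force, the opening and the grip force at its end, in the units of the state.
- status.get_obs(): the state, without advancing time (a new reading comes with each control period).
- camera(name): name is "scene" or "top" or "wrist"; returns a dict with "frame" (384x512x3 uint8, blue, green, red), "depth" (384x512 float32, m along the optical axis (not along the pixel's ray), 0 where there is no reading), "fx", "fy", "cx", "cy" (pixels), "dist" ([k1, k2, p1, p2, k3] as OpenCV has them; the pictures are not rectified), "extrinsics" (4x4, takes a point from camera to world coordinates); the wrist camera has in their place "hand_eye" (4x4, takes a point from camera to tool coordinates, whose origin is the TCP and whose axes are the flange's). Camera axes: x right, y down, z forward; pixel columns grow to the right and rows downward; lengths in m; the calibration is good to about 2 mm. A picture is of the moment at which its call begins: read the wrist's pose just before it.
- ctrl.hand_in(): hands the job in; it is judged then, once.
The state is a dict: "time_s": time; "q": joint angles; "dq": joint speeds; "joint_efforts": joint torques, N m; "eef_pos": TCP position; "eef_rot": TCP orientation; "wrist_force": force on the tool from outside, world axes, zero at the start; "torque": the same for the moment, N m; "opening": opening from 0.0 (shut) to 1.0 (fully open); "grasp_force": force on a finger pad.
Only numpy, scipy, OpenCV 4.12 (cv2) and the standard library are available. Lean on these libraries where they do the work, as an engineer would, in place of code of your own. Each camera call takes 0.05 s, during which the arm holds its last target. There are 200 camera calls.

## Working session

There is one attempt and no reset: what is moved stays moved. The work goes in short steps, Python scripts to look and compute and a shell command to move; the robot and the scene stay as the last step left them, time stands still between calls to the robot, and variables do not carry over. Pictures are saved under pics/ and viewed, at most 10 in all, crops included, and the job is handed in when it is done.

```bash
mkdir -p pics; cat > h.py <<'E'
import numpy as np, cv2
from bench import status, camera, ctrl
from scipy.spatial.transform import Rotation as R
def T(o):
    q=o["eef_rot"]; M=np.eye(4); M[:3,:3]=R.from_quat([q[1],q[2],q[3],q[0]]).as_matrix(); M[:3,3]=o["eef_pos"]; return M
def shot(n):
    o=status.get_obs(); c=camera(n); c["E"]=c["extrinsics"] if "extrinsics" in c else T(o)@np.array(c["hand_eye"]); return c
def ray(c,u,v):
    K=np.array([[c["fx"],0,c["cx"]],[0,c["fy"],c["cy"]],[0,0,1.]])
    p=cv2.undistortPoints(np.array([[[u,v]]],float),K,np.array(c["dist"],float))[0,0]
    E=np.array(c["E"]); return E[:3,3],E[:3,:3]@np.array([p[0],p[1],1])
def onz(c,u,v,z):
    o,d=ray(c,u,v); return o+d*(z-o[2])/d[2]
E
python3 - <<'E'
from h import *
import pickle
o=status.get_obs(); print({k:np.round(v,3) for k,v in o.items()})
for n in("top","scene"):
    c=shot(n); pickle.dump(c,open(n+".pkl","wb")); cv2.imwrite(f"pics/{n}.png",cv2.resize(c["frame"],(800,600),interpolation=cv2.INTER_CUBIC))
    print(n,np.round(c["E"],3).tolist())
E
```

```text
{'time_s': np.float64(0.0), 'q': array([-1.45 ,  0.182,  1.608,  0.   ,  1.354, -0.206]), 'dq': array([ 0.001, -0.001, -0.001, -0.   , -0.   , -0.   ]), 'joint_efforts': array([-2.0000e-03, -4.4489e+01, -3.5134e+01, -0.0000e+00,  9.0000e-03,
        0.0000e+00]), 'eef_pos': array([ 0.185, -0.544,  0.23 ]), 'eef_rot': array([-0.001,  0.987,  0.163,  0.   ]), 'wrist_force': array([ 0.006,  0.462, -0.291]), 'torque': array([-0.004,  0.019,  0.018]), 'grasp_force': np.float64(0.0), 'opening': np.float64(0.996)}
top [[-0.001, -0.979, 0.203, 0.244], [-1.0, 0.002, 0.003, -0.009], [-0.004, -0.203, -0.979, 1.351], [0.0, 0.0, 0.0, 1.0]]
scene [[-0.386, 0.694, -0.608, 1.247], [0.922, 0.29, -0.255, 0.32], [-0.001, -0.66, -0.752, 1.0], [0.0, 0.0, 0.0, 1.0]]
```

View pics/top.png

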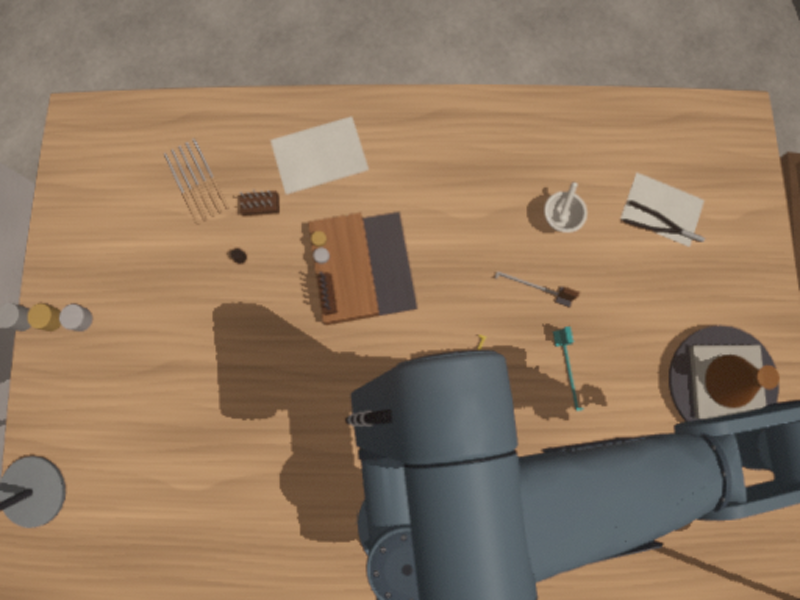

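View pics/scene.png

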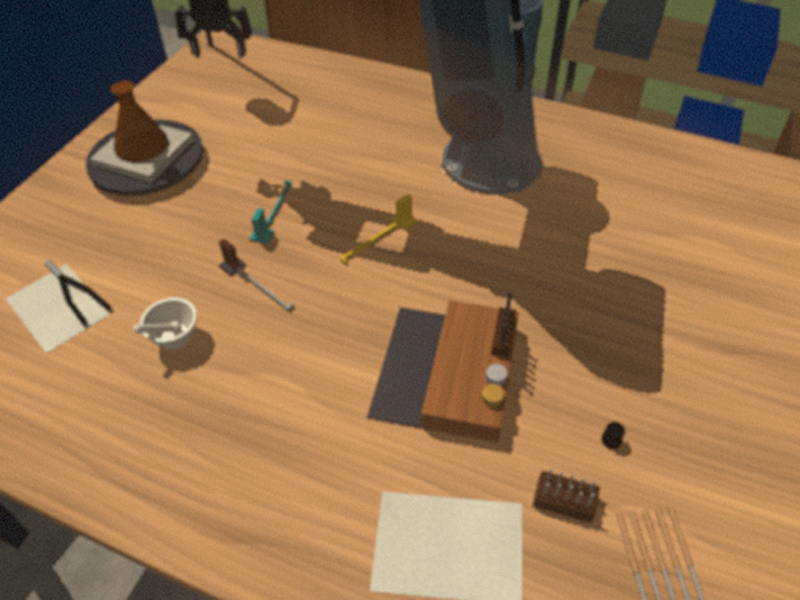

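Top view (800x600): shelf about (345,268), with the dark pad to its right at (390,262), so the open front faces world −y. The brown probe's foot is at (565,297) and its hook at (497,274). I'll take a closer crop.

```bash
python3 - <<'E'
from h import *
import pickle
c=pickle.load(open("top.pkl","rb")); f=c["frame"][125:215,180:380]
cv2.imwrite("pics/crop.png",cv2.resize(f,(800,360),interpolation=cv2.INTER_CUBIC))
E
```

```text
(no output)
```

View pics/crop.png

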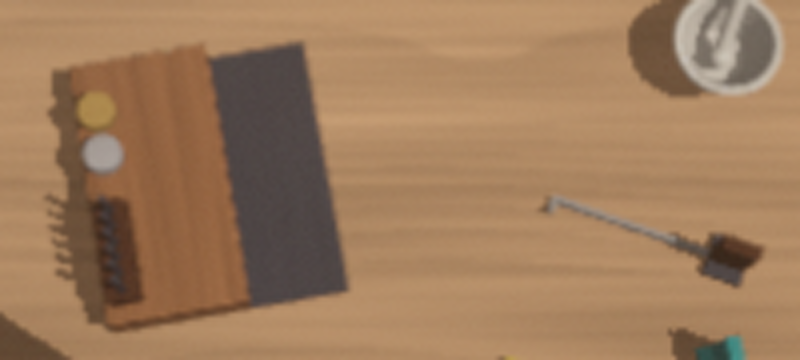

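```bash
python3 - <<'E'
from h import *
import pickle
c=pickle.load(open("top.pkl","rb"))
g=lambda u,v,z: onz(c,(u+.5)/4-.5+180,(v+.5)/4-.5+125,z)
P={}
for n,u,v,z in [("padA",303,42,.0045),("padB",348,290,.0045),("shFA",205,43,.047),("shFB",250,305,.047),("shBA",68,68,.047),("shBB",107,328,.047),("hook",552,200,.01),("blade",672,241,.01),("gripT",742,243,.062),("gripTl",718,235,.062),("gripTr",764,249,.062)]:
    P[n]=g(u,v,z); print(n,np.round(P[n],4))
an=lambda d:np.degrees(np.arctan2(d[1],d[0]))
for a,b in[("padA","padB"),("shFA","shFB"),("shBA","shBB")]: d=P[b]-P[a];print(a,an(d)+90,np.linalg.norm(d))
d=P["hook"]-P["blade"];print("probe x yaw",an(d))
E
```

```text
padA [0.7115 0.0241 0.0045]
padB [ 0.477  -0.017   0.0045]
shFA [0.6962 0.1117 0.047 ]
shFB [0.4566 0.0685 0.047 ]
shBA [0.6732 0.2352 0.047 ]
shBB [0.4365 0.1927 0.047 ]
hook [ 0.5585 -0.2025  0.01  ]
blade [ 0.5203 -0.3105  0.01  ]
gripT [ 0.5077 -0.3603  0.062 ]
gripTl [ 0.5148 -0.3395  0.062 ]
gripTr [ 0.5023 -0.3794  0.062 ]
padA -80.04322597286014 0.2380870452801799
shFA -79.78691107683534 0.24344062390783242
shBA -79.83501135421952 0.24046272851504039
probe x yaw 70.4942857461599
```

```bash
cat >> h.py <<'E'
def row(xyz,yaw):
    """shift (cm) and rotvec (deg) from the measured pose to TCP xyz, tool down, tool x at yaw (deg)"""
    M=T(status.get_obs()); G=R.from_euler("z",yaw,degrees=True).as_matrix()@np.diag([1.,-1,-1])
    print("row",np.round(M[:3,:3].T@(np.array(xyz)-M[:3,3])*100,2),np.round(R.from_matrix(M[:3,:3].T@G).as_rotvec(degrees=True),1))
E
python3 -c "
from h import *
row([.505,-.36,.16],70.5)"
```

```text
row [36.26 -7.13  7.07] [ -0.1  -0.1 -51.8]
```

```bash
python3 -m handwheel '[[[1,18,-3.5,3.5,0,0,-26],[1,36.3,-7.1,7,-0.1,-0.1,-51.8],[1,36.3,-7.1,7,-0.1,-0.1,-51.8],[1,36.3,-7.1,7,-0.1,-0.1,-51.8],[1,36.3,-7.1,7,-0.1,-0.1,-51.8],[1,36.3,-7.1,7,-0.1,-0.1,-51.8],[1,36.3,-7.1,7,-0.1,-0.1,-51.8],[1,36.3,-7.1,7,-0.1,-0.1,-51.8],[1,36.3,-7.1,7,-0.1,-0.1,-51.8]]]'
python3 - <<'E'
from h import *
import pickle
for n in ("wrist","top"):
    c=shot(n); pickle.dump(c,open(n+"2.pkl","wb"))
    f=c["frame"] if n=="wrist" else c["frame"][130:280,180:380]
    cv2.imwrite(f"pics/{n}2.png",cv2.resize(f,(800,600),interpolation=cv2.INTER_CUBIC))
E
```

```text
time_s: 1.23
eef_pos: [0.5046, -0.3619, 0.1615]
eef_rot: [0.001, 0.817, 0.577, -0.001]
wrist_force: [-1.4, -0.2, -0.3]
opening: 1.001
grasp_force: 0.0
```

View pics/wrist2.png

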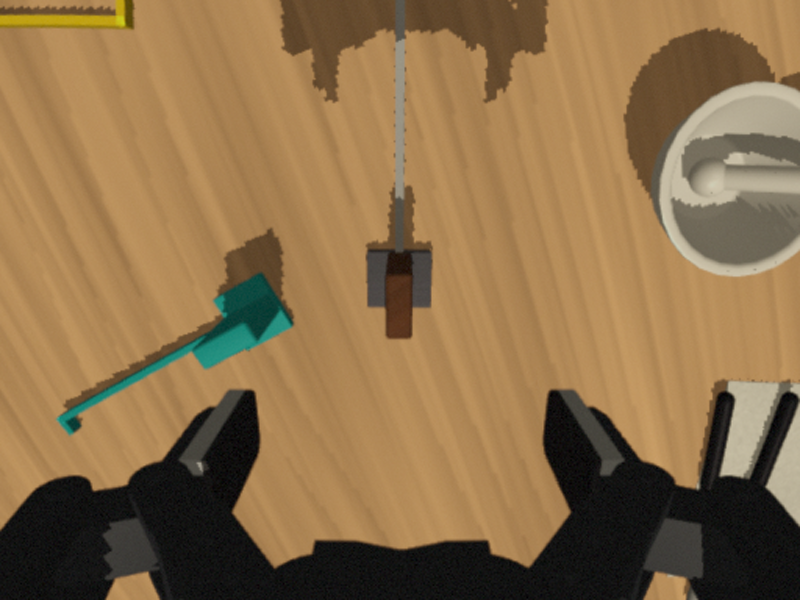

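Wrist view: the probe's blade runs straight up at u≈400, the foot's front edge is at row 249, and the grip's top spans (386–411, about 276–338). It is aligned with the tool.

```bash
python3 - <<'E'
from h import *
import pickle
c=pickle.load(open("wrist2.pkl","rb"))
g=lambda u,v,z: onz(c,(u+.5)*.64-.5,(v+.5)*.64-.5,z)
a,b=g(400,60,.01),g(399.5,240,.01); yaw=np.degrees(np.arctan2(*(a-b)[1::-1])); print("yaw",yaw)
ax=(a-b)/np.linalg.norm(a-b)
f=g(399.5,249,.008); print("origin from foot",f-ax*.018)
r=g(398.5,338,.062); print("from grip rear",r+ax*.018)
p=(f-ax*.018+r+ax*.018)/2
row([p[0],p[1],.027],yaw)
E
```

```text
yaw 70.1664297910491
origin from foot [ 0.50274772 -0.36148445  0.008     ]
from grip rear [ 0.50246406 -0.36134797  0.062     ]
row [ 0.03 -0.22 13.47] [0.1 0.2 0.2]
```

View pics/top2.png

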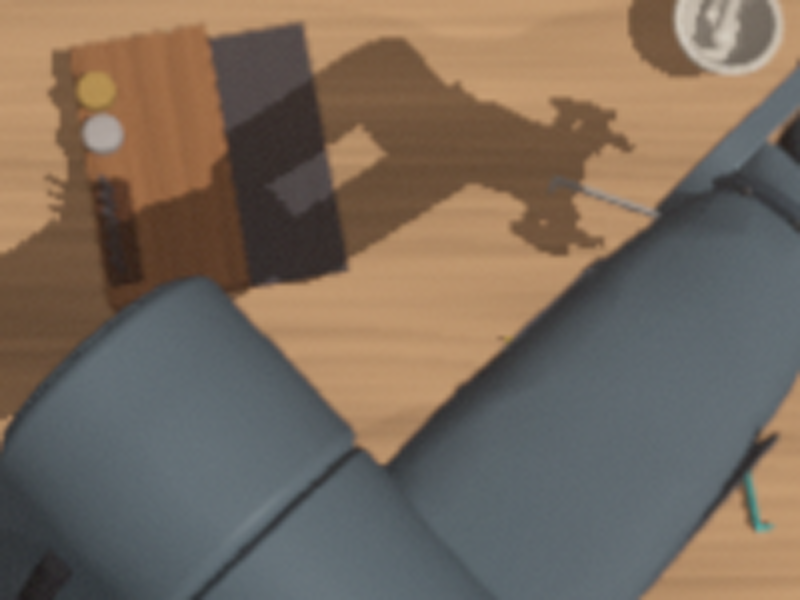

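Top2 shows the arm now hiding the yellow probe, with the shelf and pad unchanged. Next I descend and grasp.

```bash
python3 -m handwheel '[[[1,0,-0.2,5,0,0,0.2],[1,0,-0.2,10,0,0,0.2],[1,0,-0.2,13,0,0,0.2],[1,0,-0.2,13.5,0,0,0.2],[-1,0,-0.2,13.5,0,0,0.2],[-1,0,-0.2,13.5,0,0,0.2],[-1,0,-0.2,13.5,0,0,0.2],[-1,0,-0.2,13.5,0,0,0.2],[-1,0,-0.2,13.5,0,0,0.2],[-1,0,-0.2,13.5,0,0,0.2]]]'
python3 - <<'E'
from h import *
import pickle
c=pickle.load(open("scene.pkl","rb"))
for u,v,z in[(404,212,.03),(345,260,.005)]: print("yellow",onz(c,u*.64,v*.64,z))
E
```

```text
time_s: 2.58
eef_pos: [0.5042, -0.3609, 0.0273]
eef_rot: [0.002, 0.817, 0.576, -0.001]
wrist_force: [-1.4, 0.9, 6.5]
opening: 0.159
grasp_force: 59.6
yellow [ 0.26068399 -0.10044448  0.03      ]
yellow [ 0.40688013 -0.16339661  0.005     ]
```

```bash
cat >> h.py <<'E'
S=np.array([.5665,.153]); SY=100.1; L=.167
def rot(a): a=np.radians(a); return np.array([[np.cos(a),-np.sin(a)],[np.sin(a),np.cos(a)]])
def hookrow(x,y,h,dyaw):
    """hook point at shelf (x,y) mm, underside h mm above the bench, blade yawed dyaw deg from shelf x"""
    p=S+rot(SY)@(np.array([x,y])/1000)-rot(SY+dyaw)@np.array([L,0]); print("tcp",np.round(p,3)); row([p[0],p[1],.027+h/1000],SY+dyaw)
def hook():
    o=status.get_obs(); M=T(o); yaw=np.degrees(np.arctan2(M[1,0],M[0,0]))
    p=rot(-SY)@(M[:2,3]+rot(yaw)@np.array([L,0])-S)*1000
    f=o["wrist_force"]; print("t%.1f hook x%.1f y%.1f h%.1f yaw%.1f  F_s %s Tz %.2f"%(o["time_s"],p[0],p[1],M[2,3]*1000-27,yaw-SY,np.round(np.r_[rot(-SY)@f[:2],f[2]],1),o["torque"][2])); return p,rot(-SY)@f[:2]
E
python3 -m handwheel '[[[-1,0,0,-4,0,0,0],[-1,0,0,-8,0,0,0],[-1,0,0,-8,0,0,0]]]'
python3 -c "
from h import *
hook(); hookrow(-85,-5,50,8)"
```

```text
time_s: 2.95
eef_pos: [0.5055, -0.3619, 0.1098]
eef_rot: [0.004, 0.817, 0.576, -0.0]
wrist_force: [-0.2, -0.4, -2.6]
opening: 0.156
grasp_force: 59.1
t3.0 hook x-351.3 y67.5 h82.8 yaw-29.8  F_s [-0.3  0.2 -2.6] Tz -0.04
tcp [ 0.638 -0.089]
row [30.23  3.28  3.14] [  0.3   0.4 -37.8]
```

```bash
python3 -m handwheel '[[[-1,6,0.6,0.6,0,0,-8],[-1,12,1.3,1.2,0,0,-16],[-1,18,2,2,0,0,-24],[-1,24,2.6,2.5,0.2,0.3,-32],[-1,30.2,3.3,3.1,0.3,0.4,-37.8],[-1,30.2,3.3,3.1,0.3,0.4,-37.8],[-1,30.2,3.3,3.1,0.3,0.4,-37.8],[-1,30.2,3.3,3.1,0.3,0.4,-37.8]]]'
python3 - <<'E'
from h import *
import pickle
hook()
for n in ("top","scene"):
    c=shot(n); pickle.dump(c,open(n+"3.pkl","wb"))
c=pickle.load(open("top3.pkl","rb"));f=c["frame"][125:215,190:310]
cv2.imwrite("pics/top3.png",cv2.resize(f,(800,600),interpolation=cv2.INTER_CUBIC))
hookrow(-85,-5,7,8)
E
```

```text
time_s: 3.95
eef_pos: [0.6356, -0.0884, 0.074]
eef_rot: [-0.004, 0.588, 0.809, 0.0]
wrist_force: [-0.3, 0.2, -2.8]
opening: 0.152
grasp_force: 59.3
t4.0 hook x-84.4 y-2.8 h47.0 yaw7.9  F_s [ 0.3  0.2 -2.8] Tz 0.03
tcp [ 0.638 -0.089]
row [-0.08  0.23  4.05] [-0.2 -0.3 -0.1]
```

View pics/top3.png

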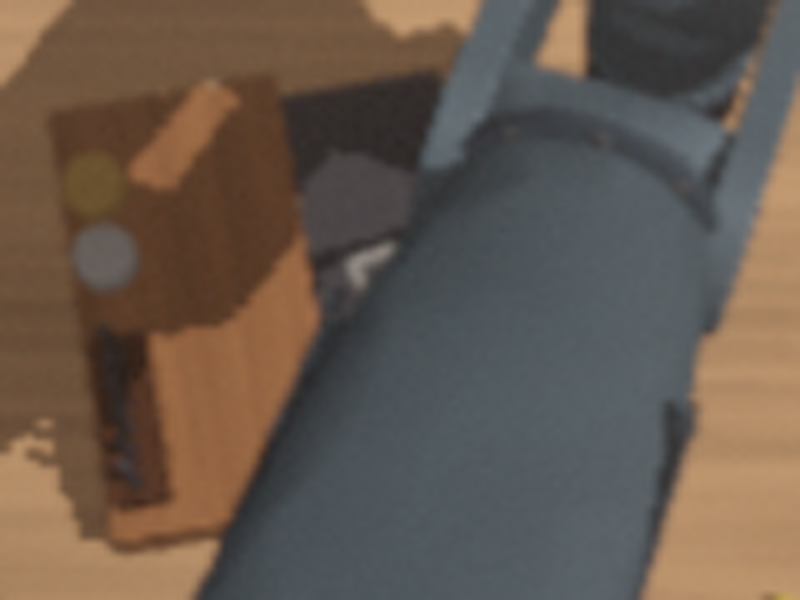

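The hook's far end shows at about (350,258) just before the shelf's front edge. I'll compare it with the prediction.

```bash
python3 - <<'E'
from h import *
import pickle
c=pickle.load(open("top3.pkl","rb")); s=120/800
for u,v,z in [(347,259,.057),(350,288,.057)]:
    w=onz(c,(u+.5)*s-.5+190,(v+.5)*s-.5+125,z); print(w, rot(-SY)@(w[:2]-S)*1000)
c["frame"]
E
python3 -m handwheel '[[[-1,0,0.1,2,-0.2,-0.3,0],[-1,0,0.2,3.5,-0.2,-0.3,0],[-1,0,0.2,4,-0.2,-0.3,0],[-1,0,0.2,4,-0.2,-0.3,0]]]'
python3 -c "
from h import *
hook(); hookrow(-45,0,7,8)"
```

```text
[0.58854099 0.07099233 0.057     ] [-84.60206438  -7.31800508]
[0.57272913 0.06924084 0.057     ] [-83.55354503   8.55596824]
time_s: 4.55
eef_pos: [0.6379, -0.0865, 0.0343]
eef_rot: [-0.001, 0.587, 0.81, 0.0]
wrist_force: [-0.3, -0.3, -1.2]
opening: 0.158
grasp_force: 59.3
t4.5 hook x-82.9 y-5.0 h7.3 yaw8.0  F_s [-0.3  0.4 -1.2] Tz 0.01
tcp [ 0.626 -0.05 ]
row [3.83 0.03 0.03] [-0.  -0.1 -0. ]
```

```bash
cat > chk.py <<'E'
import sys
from h import *
p,f=hook(); ax,b,th=int(sys.argv[1]),float(sys.argv[2]),float(sys.argv[3])
sys.exit(abs(f[ax]-b)>th)
E
python3 -m handwheel '[[[-1,1,0,0,0,0,0],[-1,2,0,0,0,0,0],[-1,3,0,0,0,0,0],[-1,3.8,0,0,0,0,0],[-1,3.8,0,0,0,0,0],[-1,3.8,0,0,0,0,0]]]' >/dev/null; python3 chk.py 0 0 2
python3 -c "
from h import *
M=T(status.get_obs()); print('shelf +y in tool axes',M[:3,:3].T@np.r_[rot(SY)@[0,1],0],'shelf +x',M[:3,:3].T@np.r_[rot(SY)@[1,0],0])"
```

```text
t5.3 hook x-45.3 y-0.1 h7.8 yaw8.0  F_s [ 0.   0.5 -2.6] Tz -0.05
shelf +y in tool axes [ 1.39703763e-01 -9.90193299e-01 -2.98499979e-04] shelf +x [9.90193285e-01 1.39703645e-01 3.86258023e-04]False
```

```bash
C="python3 chk.py 1 0.3 1.3"
python3 -m handwheel '[[[-1,0.07,-0.5,0,0,0,0],[-1,0.14,-1,0,0,0,0],[-1,0.14,-1,0,0,0,0]]]' >/dev/null; $C &&
python3 -m handwheel '[[[-1,0.04,-0.3,0,0,0,0],[-1,0.04,-0.3,0,0,0,0]]]' >/dev/null && $C &&
python3 -m handwheel '[[[-1,0.04,-0.3,0,0,0,0],[-1,0.04,-0.3,0,0,0,0]]]' >/dev/null && $C &&
python3 -m handwheel '[[[-1,0.04,-0.3,0,0,0,0],[-1,0.04,-0.3,0,0,0,0]]]' >/dev/null && $C &&
python3 -m handwheel '[[[-1,0.04,-0.3,0,0,0,0],[-1,0.04,-0.3,0,0,0,0]]]' >/dev/null && $C &&
python3 -m handwheel '[[[-1,0.04,-0.3,0,0,0,0],[-1,0.04,-0.3,0,0,0,0]]]' >/dev/null && $C &&
python3 -m handwheel '[[[-1,0.04,-0.3,0,0,0,0],[-1,0.04,-0.3,0,0,0,0]]]' >/dev/null && $C &&
python3 -m handwheel '[[[-1,0.04,-0.3,0,0,0,0],[-1,0.04,-0.3,0,0,0,0]]]' >/dev/null && $C &&
python3 -m handwheel '[[[-1,0.04,-0.3,0,0,0,0],[-1,0.04,-0.3,0,0,0,0]]]' >/dev/null && $C &&
python3 -m handwheel '[[[-1,0.04,-0.3,0,0,0,0],[-1,0.04,-0.3,0,0,0,0]]]' >/dev/null && $C &&
python3 -m handwheel '[[[-1,0.04,-0.3,0,0,0,0],[-1,0.04,-0.3,0,0,0,0]]]' >/dev/null && $C &&
python3 -m handwheel '[[[-1,0.04,-0.3,0,0,0,0],[-1,0.04,-0.3,0,0,0,0]]]' >/dev/null && $C
```

```text
t5.7 hook x-45.3 y10.7 h7.5 yaw8.0  F_s [-0.2 -0.3 -2.7] Tz 0.00False
```

```bash
sed -i 's/sys.exit(\(.*\))$/sys.exit(int(\1))/' chk.py; C="python3 chk.py 1 0 1.6"
python3 -m handwheel '[[[-1,0.04,-0.3,0,0,0,0],[-1,0.04,-0.3,0,0,0,0]]]' >/dev/null && $C &&
python3 -m handwheel '[[[-1,0.04,-0.3,0,0,0,0],[-1,0.04,-0.3,0,0,0,0]]]' >/dev/null && $C &&
python3 -m handwheel '[[[-1,0.04,-0.3,0,0,0,0],[-1,0.04,-0.3,0,0,0,0]]]' >/dev/null && $C &&
python3 -m handwheel '[[[-1,0.04,-0.3,0,0,0,0],[-1,0.04,-0.3,0,0,0,0]]]' >/dev/null && $C &&
python3 -m handwheel '[[[-1,0.04,-0.3,0,0,0,0],[-1,0.04,-0.3,0,0,0,0]]]' >/dev/null && $C &&
python3 -m handwheel '[[[-1,0.04,-0.3,0,0,0,0],[-1,0.04,-0.3,0,0,0,0]]]' >/dev/null && $C &&
python3 -m handwheel '[[[-1,0.04,-0.3,0,0,0,0],[-1,0.04,-0.3,0,0,0,0]]]' >/dev/null && $C &&
python3 -m handwheel '[[[-1,0.04,-0.3,0,0,0,0],[-1,0.04,-0.3,0,0,0,0]]]' >/dev/null && $C &&
python3 -m handwheel '[[[-1,0.04,-0.3,0,0,0,0],[-1,0.04,-0.3,0,0,0,0]]]' >/dev/null && $C &&
python3 -m handwheel '[[[-1,0.04,-0.3,0,0,0,0],[-1,0.04,-0.3,0,0,0,0]]]' >/dev/null && $C &&
python3 -m handwheel '[[[-1,0.04,-0.3,0,0,0,0],[-1,0.04,-0.3,0,0,0,0]]]' >/dev/null && $C
```

```text
t5.9 hook x-45.2 y13.3 h7.6 yaw8.0  F_s [-0.4 -0.8 -2.6] Tz -0.04
t6.2 hook x-45.2 y16.4 h7.6 yaw8.0  F_s [-0.7 -0.3 -3.2] Tz -0.04
t6.4 hook x-45.2 y19.4 h7.6 yaw8.0  F_s [ 0.4 -0.  -2.1] Tz 0.01
t6.7 hook x-45.2 y22.5 h7.6 yaw8.0  F_s [ 0.2  0.8 -3.1] Tz -0.01
t6.9 hook x-45.2 y25.5 h7.6 yaw8.0  F_s [-0.   0.3 -2.1] Tz 0.05
t7.2 hook x-45.3 y28.5 h7.6 yaw8.0  F_s [-0.7 -0.  -2.9] Tz -0.03
t7.4 hook x-45.3 y31.6 h7.6 yaw8.0  F_s [ 0.3  0.8 -1.9] Tz 0.01
t7.7 hook x-45.3 y34.6 h7.6 yaw8.0  F_s [ 0.1 -0.  -2.4] Tz -0.01
t7.9 hook x-45.3 y37.6 h7.6 yaw8.0  F_s [ 0.2 -0.6 -2.1] Tz -0.04
t8.2 hook x-45.3 y40.6 h7.6 yaw8.0  F_s [ 0.5 -0.3 -2.5] Tz -0.02
t8.4 hook x-45.4 y43.7 h7.6 yaw8.0  F_s [-0.3  0.2 -2. ] Tz -0.04
```

```bash
cat > chk.py <<'E'
import sys
from h import *
p,f=hook(); sys.exit(int(abs(f[1])>1.7 or abs(status.get_obs()["torque"][2])>.2))
E
C="python3 chk.py"
python3 -m handwheel '[[[-1,0.04,-0.3,0,0,0,0],[-1,0.04,-0.3,0,0,0,0]]]' >/dev/null && $C &&
python3 -m handwheel '[[[-1,0.04,-0.3,0,0,0,0],[-1,0.04,-0.3,0,0,0,0]]]' >/dev/null && $C &&
python3 -m handwheel '[[[-1,0.04,-0.3,0,0,0,0],[-1,0.04,-0.3,0,0,0,0]]]' >/dev/null && $C &&
python3 -m handwheel '[[[-1,0.04,-0.3,0,0,0,0],[-1,0.04,-0.3,0,0,0,0]]]' >/dev/null && $C &&
python3 -m handwheel '[[[-1,0.04,-0.3,0,0,0,0],[-1,0.04,-0.3,0,0,0,0]]]' >/dev/null && $C &&
python3 -m handwheel '[[[-1,0.04,-0.3,0,0,0,0],[-1,0.04,-0.3,0,0,0,0]]]' >/dev/null && $C &&
python3 -m handwheel '[[[-1,0.04,-0.3,0,0,0,0],[-1,0.04,-0.3,0,0,0,0]]]' >/dev/null && $C &&
python3 -m handwheel '[[[-1,0.04,-0.3,0,0,0,0],[-1,0.04,-0.3,0,0,0,0]]]' >/dev/null && $C &&
python3 -m handwheel '[[[-1,0.04,-0.3,0,0,0,0],[-1,0.04,-0.3,0,0,0,0]]]' >/dev/null && $C &&
python3 -m handwheel '[[[-1,0.04,-0.3,0,0,0,0],[-1,0.04,-0.3,0,0,0,0]]]' >/dev/null && $C &&
python3 -m handwheel '[[[-1,0.04,-0.3,0,0,0,0],[-1,0.04,-0.3,0,0,0,0]]]' >/dev/null && $C
```

```text
t8.7 hook x-45.4 y46.7 h7.6 yaw8.0  F_s [-0.1 -0.1 -2.1] Tz -0.01
t8.9 hook x-45.4 y49.7 h7.6 yaw8.0  F_s [-0.4  0.2 -2.7] Tz 0.03
t9.2 hook x-45.4 y52.8 h7.6 yaw8.0  F_s [-0.6  0.  -2.3] Tz 0.04
t9.4 hook x-45.4 y55.8 h7.6 yaw8.0  F_s [ 0.1 -0.2 -3.1] Tz -0.01
t9.7 hook x-45.5 y58.8 h7.6 yaw8.0  F_s [ 0.1  0.2 -2.8] Tz -0.05
t9.9 hook x-45.5 y61.8 h7.6 yaw8.0  F_s [ 1.  -0.1 -1.8] Tz 0.01
t10.2 hook x-45.5 y64.8 h7.6 yaw8.0  F_s [ 0.  -0.2 -2.1] Tz 0.01
t10.4 hook x-45.5 y67.9 h7.6 yaw8.0  F_s [-0.6  0.3 -2.3] Tz -0.03
t10.7 hook x-45.8 y69.9 h8.0 yaw8.0  F_s [-0.2 -2.6 -2.8] Tz -0.36
```

```bash

python3 -m handwheel '[[[-1,-0.14,1,0,0,0,0],[-1,-2,0.8,0,0,0,0],[-1,-4.1,0.5,0,0,0,0],[-1,-4.1,0.5,0,0,0,0]]]' >/dev/null; python3 -c "
from h import *
hook(); hookrow(-80,-92,7.5,0)"
```

```text
t11.2 hook x-88.1 y59.5 h7.7 yaw7.9  F_s [ 0.4  0.7 -2.1] Tz -0.01
tcp [ 0.7   -0.074]
row [-1.12 12.83  0.02] [0.  0.  7.9]
```

```bash

python3 -m handwheel '[[[-1,-1.1,4,0,0,0,2.5],[-1,-1.1,8,0,0,0,5],[-1,-1.1,12.8,0,0,0,7.9],[-1,-1.1,12.8,0,0,0,7.9],[-1,-1.1,12.8,0,0,0,7.9],[-1,-1.1,12.8,0,0,0,7.9]]]' >/dev/null; python3 -c "
from h import *
hook(); hookrow(47,-92,7.5,0)"
```

```text
t11.9 hook x-77.1 y-90.0 h7.3 yaw0.1  F_s [-0.5 -0.  -1.7] Tz -0.02
tcp [0.678 0.051]
row [ 1.241e+01  1.900e-01 -1.000e-02] [-0.1 -0.1  0.1]
```

```bash
C="python3 chk.py"
python3 -m handwheel '[[[-1,1,0.2,0,0,0,0.1],[-1,2,0.2,0,0,0,0.1],[-1,3,0.2,0,0,0,0.1],[-1,4,0.2,0,0,0,0.1]]]' >/dev/null && $C &&
python3 -m handwheel '[[[-1,1,0,0,0,0,0],[-1,2,0,0,0,0,0],[-1,3,0,0,0,0,0],[-1,4,0,0,0,0,0]]]' >/dev/null && $C &&
python3 -m handwheel '[[[-1,1,0,0,0,0,0],[-1,2,0,0,0,0,0],[-1,3,0,0,0,0,0]]]' >/dev/null && $C &&
python3 -m handwheel '[[[-1,0.5,0,0,0,0,0],[-1,1,0,0,0,0,0],[-1,1.2,0,0,0,0,0],[-1,1.2,0,0,0,0,0]]]' >/dev/null && $C
python3 -c "
from h import *
hookrow(47,-40,7.5,8)"
```

```text
t12.4 hook x-35.8 y-93.3 h7.7 yaw0.1  F_s [-0.1  0.3 -3.1] Tz 0.00
t12.9 hook x3.8 y-93.5 h7.7 yaw0.0  F_s [ 0.2  0.3 -1.7] Tz -0.03
t13.3 hook x33.7 y-93.4 h7.7 yaw0.0  F_s [-0.5  0.2 -1.7] Tz 0.00
t13.8 hook x45.1 y-93.5 h7.7 yaw0.0  F_s [-0.2 -1.3 -1.9] Tz 0.04
tcp [0.65  0.048]
row [ 0.36 -3.03  0.02] [ 0. -0. -8.]
```

```bash
C="python3 chk.py"
python3 -m handwheel '[[[-1,0.05,-0.4,0,0,0,-1],[-1,0.1,-0.8,0,0,0,-2],[-1,0.15,-1.2,0,0,0,-3],[-1,0.2,-1.6,0,0,0,-4],[-1,0.25,-2,0,0,0,-5],[-1,0.3,-2.4,0,0,0,-6],[-1,0.35,-2.7,0,0,0,-7],[-1,0.4,-3,0,0,0,-8],[-1,0.4,-3,0,0,0,-8]]]' >/dev/null && $C &&
python3 -m handwheel '[[[-1,0.07,-0.5,0,0,0,0],[-1,0.14,-1,0,0,0,0],[-1,0.21,-1.5,0,0,0,0]]]' >/dev/null && $C &&
python3 -m handwheel '[[[-1,0.07,-0.5,0,0,0,0],[-1,0.14,-1,0,0,0,0],[-1,0.21,-1.5,0,0,0,0]]]' >/dev/null && $C &&
python3 -m handwheel '[[[-1,0.07,-0.5,0,0,0,0],[-1,0.14,-1,0,0,0,0],[-1,0.21,-1.5,0,0,0,0]]]' >/dev/null && $C &&
python3 -m handwheel '[[[-1,0.07,-0.5,0,0,0,0],[-1,0.14,-1,0,0,0,0],[-1,0.21,-1.5,0,0,0,0],[-1,0.21,-1.5,0,0,0,0]]]' >/dev/null && $C
```

```text
t14.9 hook x47.5 y-39.9 h7.7 yaw8.0  F_s [ 0.4  0.2 -2.5] Tz -0.00
t15.3 hook x47.4 y-24.7 h7.7 yaw8.0  F_s [ 0.5 -0.6 -2.3] Tz -0.01
t15.7 hook x47.4 y-9.5 h7.7 yaw8.0  F_s [ 0.1 -0.9 -1.4] Tz -0.01
t16.1 hook x47.4 y5.6 h7.8 yaw8.0  F_s [-0.2 -0.5 -1.8] Tz -0.01
t16.6 hook x47.5 y20.8 h7.7 yaw8.0  F_s [-1.  -0.1 -2. ] Tz 0.01
```

```bash
C="python3 chk.py"
python3 -m handwheel '[[[-1,0.07,-0.5,0,0,0,0],[-1,0.14,-1,0,0,0,0],[-1,0.21,-1.5,0,0,0,0]]]' >/dev/null && $C &&
python3 -m handwheel '[[[-1,0.04,-0.3,0,0,0,0],[-1,0.08,-0.6,0,0,0,0]]]' >/dev/null && $C &&
python3 -m handwheel '[[[-1,0.04,-0.3,0,0,0,0],[-1,0.04,-0.3,0,0,0,0]]]' >/dev/null && $C &&
python3 -m handwheel '[[[-1,0.04,-0.3,0,0,0,0],[-1,0.04,-0.3,0,0,0,0]]]' >/dev/null && $C &&
python3 -m handwheel '[[[-1,0.03,-0.2,0,0,0,0],[-1,0.03,-0.2,0,0,0,0]]]' >/dev/null && $C &&
python3 -m handwheel '[[[-1,0.03,-0.2,0,0,0,0],[-1,0.03,-0.2,0,0,0,0]]]' >/dev/null && $C &&
python3 -m handwheel '[[[-1,0.03,-0.2,0,0,0,0],[-1,0.03,-0.2,0,0,0,0]]]' >/dev/null && $C &&
python3 -m handwheel '[[[-1,0.03,-0.2,0,0,0,0],[-1,0.03,-0.2,0,0,0,0]]]' >/dev/null && $C &&
python3 -m handwheel '[[[-1,0.03,-0.2,0,0,0,0],[-1,0.03,-0.2,0,0,0,0]]]' >/dev/null && $C &&
python3 -m handwheel '[[[-1,0.03,-0.2,0,0,0,0],[-1,0.03,-0.2,0,0,0,0]]]' >/dev/null && $C &&
python3 -m handwheel '[[[-1,0.03,-0.2,0,0,0,0],[-1,0.03,-0.2,0,0,0,0]]]' >/dev/null && $C &&
python3 -m handwheel '[[[-1,0.03,-0.2,0,0,0,0],[-1,0.03,-0.2,0,0,0,0]]]' >/dev/null && $C
```

```text
t16.9 hook x47.4 y35.9 h7.7 yaw8.0  F_s [-0.8  0.  -1.5] Tz -0.05
t17.2 hook x47.3 y41.8 h7.7 yaw8.0  F_s [-0.3 -0.3 -3.3] Tz -0.03
t17.4 hook x47.3 y44.9 h7.7 yaw8.0  F_s [-1.   0.6 -1.7] Tz 0.01
t17.7 hook x47.3 y47.9 h7.7 yaw8.0  F_s [-0.2 -0.2 -2.5] Tz 0.01
t17.9 hook x47.3 y49.8 h7.7 yaw8.0  F_s [-0.1 -0.3 -3.5] Tz -0.01
t18.2 hook x47.4 y51.9 h7.7 yaw8.0  F_s [ 0.8 -0.  -1.9] Tz 0.02
t18.4 hook x47.4 y53.9 h7.7 yaw8.0  F_s [ 0.2 -0.3 -2.7] Tz -0.02
t18.7 hook x47.4 y55.9 h7.7 yaw8.0  F_s [-0.5  0.1 -0.6] Tz 0.05
t18.9 hook x47.4 y58.0 h7.7 yaw8.0  F_s [ 0.4  0.4 -1.9] Tz -0.00
t19.2 hook x47.4 y60.0 h7.7 yaw8.0  F_s [-0.1 -0.1 -2.2] Tz 0.02
t19.4 hook x47.2 y61.1 h8.1 yaw8.0  F_s [-0.3 -1.4 -2.1] Tz -0.26
```

Contact comes at hook y≈60.5, about 8 mm before the bare divider at 68.7, so the ring is pinned. Now I slide along the blade axis until the hook catches it.

```bash
cat > chk.py <<'E'
import sys
from h import *
p,f=hook(); sys.exit(int(np.hypot(*f)>4.5 or abs(status.get_obs()["torque"][2])>.6))
E
C="python3 chk.py"
python3 -m handwheel '[[[-1,-0.25,0,0,0,0,0],[-1,-0.5,0,0,0,0,0]]]' >/dev/null && $C &&
python3 -m handwheel '[[[-1,-0.25,0,0,0,0,0],[-1,-0.5,0,0,0,0,0]]]' >/dev/null && $C &&
python3 -m handwheel '[[[-1,-0.25,0,0,0,0,0],[-1,-0.5,0,0,0,0,0]]]' >/dev/null && $C &&
python3 -m handwheel '[[[-1,-0.25,0,0,0,0,0],[-1,-0.5,0,0,0,0,0]]]' >/dev/null && $C
```

```text
t19.7 hook x42.4 y60.7 h7.9 yaw8.0  F_s [ 0.9 -2.9 -1.9] Tz -0.38
t19.9 hook x37.2 y59.9 h7.9 yaw8.0  F_s [ 0.8 -3.4 -3.1] Tz -0.45
t20.2 hook x32.3 y59.6 h7.8 yaw8.0  F_s [ 0.8 -3.5 -2. ] Tz -0.37
t20.4 hook x27.5 y59.5 h7.5 yaw8.0  F_s [ 0.8 -1.8 -1.5] Tz -0.19
```

```bash
C="python3 chk.py"
python3 -m handwheel '[[[-1,-0.25,-0.02,0,0,0,0],[-1,-0.5,-0.05,0,0,0,0]]]' >/dev/null && $C &&
python3 -m handwheel '[[[-1,-0.25,0,0,0,0,0],[-1,-0.5,-0.02,0,0,0,0]]]' >/dev/null && $C &&
python3 -m handwheel '[[[-1,-0.25,0,0,0,0,0],[-1,-0.5,-0.02,0,0,0,0]]]' >/dev/null && $C
```

```text
t20.7 hook x22.6 y59.2 h7.5 yaw8.0  F_s [ 1.3 -1.5 -1.2] Tz -0.21
t20.9 hook x17.4 y58.2 h7.7 yaw8.0  F_s [ 0.1 -2.5 -1.2] Tz -0.35
t21.2 hook x12.4 y57.8 h7.7 yaw8.0  F_s [ 0.1 -1.8 -2.2] Tz -0.23
```

```bash
C="python3 chk.py"
python3 -m handwheel '[[[-1,-0.25,0,0,0,0,0],[-1,-0.5,-0.02,0,0,0,0]]]' >/dev/null && $C &&
python3 -m handwheel '[[[-1,-0.25,0,0,0,0,0],[-1,-0.5,-0.02,0,0,0,0]]]' >/dev/null && $C &&
python3 -m handwheel '[[[-1,-0.25,0,0,0,0,0],[-1,-0.5,-0.02,0,0,0,0]]]' >/dev/null && $C &&
python3 -m handwheel '[[[-1,-0.25,0,0,0,0,0],[-1,-0.5,-0.02,0,0,0,0]]]' >/dev/null && $C
```

```text
t21.4 hook x7.5 y57.7 h7.5 yaw8.0  F_s [ 0.  -1.  -1.4] Tz -0.03
t21.7 hook x2.6 y57.3 h7.5 yaw8.0  F_s [ 0.1 -0.1 -1.1] Tz -0.04
t21.9 hook x-2.5 y56.4 h7.6 yaw8.0  F_s [-0.1 -0.2 -1.9] Tz 0.04
t22.2 hook x-7.4 y55.8 h7.7 yaw8.0  F_s [-0.2 -0.1 -1.8] Tz 0.06
```

```bash
cat > chk1.py <<'E'
import sys
from h import *
p,f=hook(); sys.exit(int(f[1]<-1.2 or status.get_obs()["torque"][2]<-.15))
E
C="python3 chk1.py"
python3 -m handwheel '[[[-1,0.01,-0.1,0,0,0,0],[-1,0.01,-0.1,0,0,0,0]]]' >/dev/null && $C &&
python3 -m handwheel '[[[-1,0.01,-0.1,0,0,0,0],[-1,0.01,-0.1,0,0,0,0]]]' >/dev/null && $C &&
python3 -m handwheel '[[[-1,0.01,-0.1,0,0,0,0],[-1,0.01,-0.1,0,0,0,0]]]' >/dev/null && $C &&
python3 -m handwheel '[[[-1,0.01,-0.1,0,0,0,0],[-1,0.01,-0.1,0,0,0,0]]]' >/dev/null && $C &&
python3 -m handwheel '[[[-1,0.01,-0.1,0,0,0,0],[-1,0.01,-0.1,0,0,0,0]]]' >/dev/null && $C &&
python3 -m handwheel '[[[-1,0.01,-0.1,0,0,0,0],[-1,0.01,-0.1,0,0,0,0]]]' >/dev/null && $C
```

```text
t22.4 hook x-7.4 y56.6 h7.8 yaw8.0  F_s [-0.6 -0.7 -1.8] Tz -0.16
```

```bash
C="python3 chk.py"
python3 -m handwheel '[[[-1,-0.25,-0.02,0,0,0,0],[-1,-0.5,-0.04,0,0,0,0]]]' >/dev/null && $C &&
python3 -m handwheel '[[[-1,-0.25,-0.02,0,0,0,0],[-1,-0.5,-0.05,0,0,0,0]]]' >/dev/null && $C &&
python3 -m handwheel '[[[-1,-0.25,-0.02,0,0,0,0],[-1,-0.5,-0.05,0,0,0,0]]]' >/dev/null && $C
```

```text
t22.7 hook x-12.4 y56.5 h7.7 yaw8.0  F_s [ 1.2 -1.2 -2.3] Tz -0.14
t22.9 hook x-17.5 y56.3 h7.6 yaw8.0  F_s [-0.  -0.9 -1.3] Tz -0.15
t23.2 hook x-22.6 y56.2 h7.6 yaw8.0  F_s [ 0.7 -0.2 -1.9] Tz -0.03
```

```bash
C="python3 chk1.py"
python3 -m handwheel '[[[-1,0.01,-0.07,0,0,0,0],[-1,0.01,-0.07,0,0,0,0]]]' >/dev/null && $C &&
python3 -m handwheel '[[[-1,0.01,-0.07,0,0,0,0],[-1,0.01,-0.07,0,0,0,0]]]' >/dev/null && $C &&
python3 -m handwheel '[[[-1,0.01,-0.07,0,0,0,0],[-1,0.01,-0.07,0,0,0,0]]]' >/dev/null && $C 
python3 -m handwheel '[[[-1,-0.25,-0.04,0,0,0,0],[-1,-0.5,-0.07,0,0,0,0]]]' >/dev/null;  python3 chk.py &&
python3 -m handwheel '[[[-1,-0.25,-0.04,0,0,0,0],[-1,-0.5,-0.07,0,0,0,0]]]' >/dev/null &&  python3 chk.py
```

```text
t23.4 hook x-22.6 y56.6 h7.8 yaw8.0  F_s [-0.5 -0.8 -2.3] Tz -0.16
t23.7 hook x-27.4 y56.7 h7.7 yaw8.0  F_s [ 1.7 -1.7 -2.8] Tz -0.26
t23.9 hook x-32.6 y56.8 h7.7 yaw8.0  F_s [ 1.2 -1.1 -1.6] Tz -0.34
```

```bash
C="python3 chk.py"
python3 -m handwheel '[[[-1,-0.25,-0.04,0,0,0,0],[-1,-0.5,-0.06,0,0,0,0]]]' >/dev/null;  $C &&
python3 -m handwheel '[[[-1,-0.25,-0.03,0,0,0,0],[-1,-0.5,-0.06,0,0,0,0]]]' >/dev/null &&  $C &&
python3 -m handwheel '[[[-1,-0.25,-0.03,0,0,0,0],[-1,-0.5,-0.06,0,0,0,0]]]' >/dev/null &&  $C
python3 - <<'E'
from h import *
c=shot("scene"); a=c["frame"][180:290,210:350]
d=shot("wrist"); cv2.imwrite("pics/s5.png",np.hstack([cv2.resize(a,(480,377),interpolation=cv2.INTER_CUBIC),cv2.resize(d["frame"],(320,377))]))
E
```

```text
t24.2 hook x-37.7 y56.7 h7.7 yaw8.0  F_s [ 1.5 -1.8 -2.3] Tz -0.28
t24.4 hook x-42.7 y56.7 h7.6 yaw8.0  F_s [ 0.8 -1.3 -2.1] Tz -0.26
t24.7 hook x-47.8 y56.7 h7.6 yaw8.0  F_s [ 0.6 -1.1 -1.9] Tz -0.11
```

View pics/s5.png

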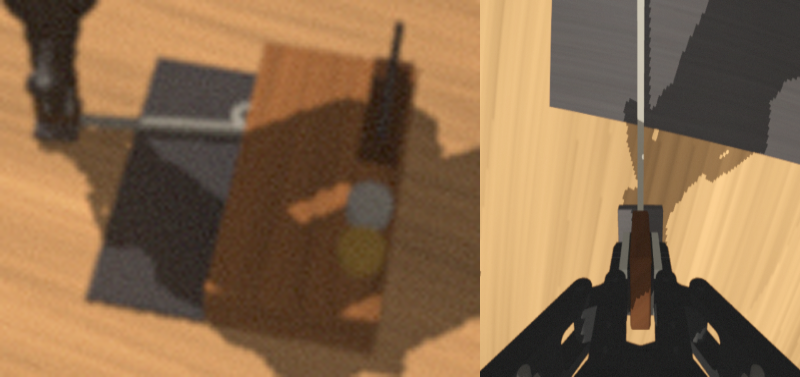

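The scene view shows the ring half out at the shelf's front edge, at (240,112), lying against the blade's +y side. I keep pulling.

```bash
C="python3 chk.py"
python3 -m handwheel '[[[-1,-0.2,-0.03,0,0,0,0],[-1,-0.4,-0.05,0,0,0,0],[-1,-0.6,-0.08,0,0,0,0],[-1,-0.8,-0.1,0,0,0,0],[-1,-1,-0.13,0,0,0,0],[-1,-1.2,-0.16,0,0,0,0],[-1,-1.4,-0.19,0,0,0,0],[-1,-1.6,-0.22,0,0,0,0]]]' >/dev/null;  $C 
python3 - <<'E'
from h import *
c=shot("scene"); a=c["frame"][190:250,220:310]
d=shot("wrist"); cv2.imwrite("pics/s6.png",np.hstack([cv2.resize(a,(480,320),interpolation=cv2.INTER_CUBIC),cv2.resize(d["frame"][:192,128:384],(320,320))]))
E
```

```text
t25.8 hook x-63.9 y56.5 h7.6 yaw8.0  F_s [ 0.4 -0.  -1.8] Tz -0.02
```

View pics/s6.png

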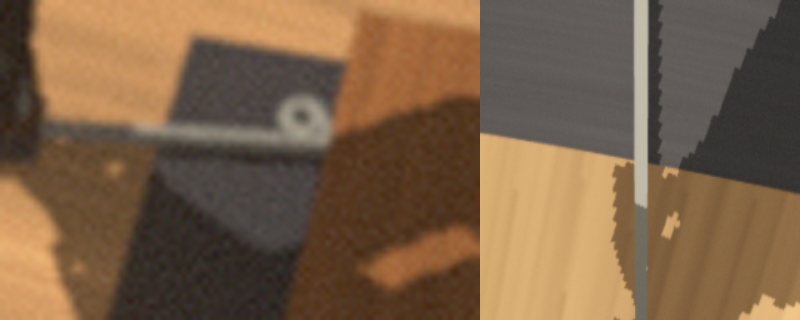

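The ring, at (302,117), is now clear of the shelf edge and held in the hook at (325,130). I drag it on for a margin.

```bash

python3 -m handwheel '[[[-1,-0.3,-0.04,0,0,0,0],[-1,-0.6,-0.08,0,0,0,0],[-1,-0.9,-0.12,0,0,0,0],[-1,-1.2,-0.16,0,0,0,0],[-1,-1.5,-0.2,0,0,0,0],[-1,-1.8,-0.25,0,0,0,0],[-1,-2.1,-0.29,0,0,0,0],[-1,-2.4,-0.33,0,0,0,0],[-1,-2.4,-0.33,0,0,0,0]]]' >/dev/null;  python3 chk.py 
python3 - <<'E'
from h import *
import pickle
c=shot("scene"); pickle.dump(c,open("s7.pkl","wb")); a=c["frame"][190:250,220:310]
cv2.imwrite("pics/s7.png",cv2.resize(a,(720,480),interpolation=cv2.INTER_CUBIC))
E
```

```text
t27.0 hook x-88.3 y56.3 h7.7 yaw8.0  F_s [-0.8 -0.6 -1.8] Tz -0.06
```

View pics/s7.png

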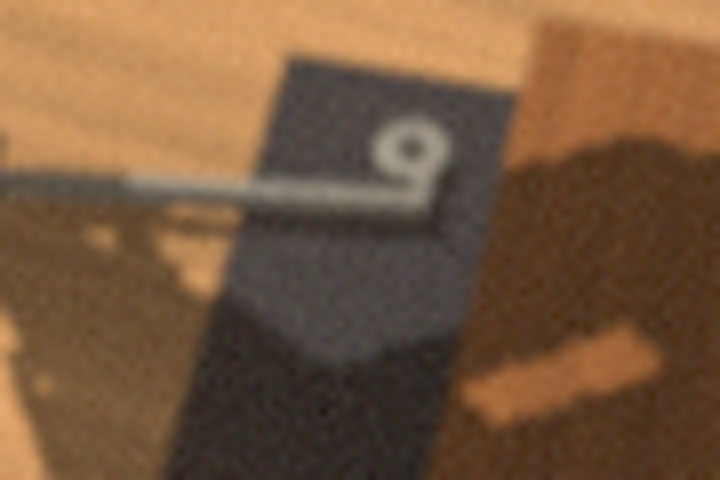

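```bash
python3 - <<'E'
from h import *
import pickle
c=pickle.load(open("s7.pkl","rb"))
w=onz(c,(411.5)/8-.5+220,(150.5)/8-.5+190,.0125); print(w,rot(-SY)@(w[:2]-S)*1000)
hook(); hookrow(-88,40,7.5,8)
E
```

```text
[0.50519908 0.04001879 0.0125    ] [-100.48021497   80.16409874]
t27.1 hook x-88.1 y56.4 h7.6 yaw8.0  F_s [-0.5 -0.5 -1.5] Tz -0.01
tcp [ 0.594 -0.099]
row [-0.22  1.62  0.01] [ 0. -0.  0.]
```

```bash

python3 -m handwheel '[[[-1,-0.4,2,0,0,0,0],[-1,-0.6,3,0,0,0,0],[-1,-0.6,3,-2,0,0,0],[-1,-0.6,3,-5,0,0,0],[-1,-0.6,3,-6.5,0,0,0],[-1,-0.6,3,-6.5,0,0,0]]]' >/dev/null; python3 -c "
from h import *
hook(); row([.5042,-.361,.09],70.3)"
```

```text
t27.8 hook x-90.3 y25.0 h74.7 yaw8.0  F_s [-0.3 -0.7 -2.3] Tz -0.01
row [-21.61 -18.18   1.15] [ 0.2  0.  37.8]
```

```bash

python3 -m handwheel '[[[-1,-4,-3,0,0,0,5],[-1,-8,-7,0,0,0,14],[-1,-12,-10,0,0,0,22],[-1,-16,-13,0,0,0,30],[-1,-21.6,-18.2,1,0.2,0,37.8],[-1,-21.6,-18.2,1.1,0.2,0,37.8],[-1,-21.6,-18.2,1.1,0.2,0,37.8],[-1,-21.6,-18.2,1.1,0.2,0,37.8]]]' >/dev/null; python3 -c "
from h import *
hook(); row([.5042,-.361,.0285],70.3)"
```

```text
t28.8 hook x-347.7 y69.3 h61.0 yaw-29.7  F_s [ 0.  -0.3 -1.9] Tz -0.02
row [-0.18  0.18  5.95] [-0.3 -0.   0.1]
```

```bash
cat > chkz.py <<'E'
import sys
from h import *
hook(); sys.exit(int(status.get_obs()["wrist_force"][2]>0))
E
python3 -m handwheel '[[[-1,-0.2,0.2,2,-0.3,0,0],[-1,-0.2,0.2,4,-0.3,0,0],[-1,-0.2,0.2,5.4,-0.3,0,0],[-1,-0.2,0.2,5.9,-0.3,0,0],[-1,-0.2,0.2,5.9,-0.3,0,0]]]' >/dev/null; python3 chkz.py &&
python3 -m handwheel '[[[-1,0,0,0.05,0,0,0],[-1,0,0,0.05,0,0,0]]]' >/dev/null && python3 chkz.py &&
python3 -m handwheel '[[[-1,0,0,0.05,0,0,0],[-1,0,0,0.05,0,0,0]]]' >/dev/null && python3 chkz.py &&
python3 -m handwheel '[[[-1,0,0,0.05,0,0,0],[-1,0,0,0.05,0,0,0]]]' >/dev/null && python3 chkz.py &&
python3 -m handwheel '[[[-1,0,0,0.05,0,0,0],[-1,0,0,0.05,0,0,0]]]' >/dev/null && python3 chkz.py
```

```text
t29.4 hook x-351.8 y69.1 h2.2 yaw-29.8  F_s [-0.1  0.2 -1.9] Tz -0.01
t29.7 hook x-352.6 y68.9 h2.6 yaw-29.8  F_s [-1.2 -0.3 -2.7] Tz 0.00
t29.9 hook x-352.2 y69.1 h1.6 yaw-29.8  F_s [-0.1  0.7 -3. ] Tz 0.02
t30.2 hook x-352.0 y69.1 h0.9 yaw-29.8  F_s [ 0.1  0.1 -2.3] Tz -0.01
t30.4 hook x-352.1 y69.1 h0.4 yaw-29.8  F_s [ 1.3 -0.8 -2.3] Tz -0.01
```

```bash

python3 -m handwheel '[[[-1,0,0,0.05,0,0,0],[-1,0,0,0.05,0,0,0]]]' >/dev/null && python3 chkz.py &&
python3 -m handwheel '[[[-1,0,0,0.05,0,0,0],[-1,0,0,0.05,0,0,0]]]' >/dev/null && python3 chkz.py &&
python3 -m handwheel '[[[-1,0,0,0.05,0,0,0],[-1,0,0,0.05,0,0,0]]]' >/dev/null && python3 chkz.py
python3 chkz.py
```

```text
t30.7 hook x-352.1 y69.1 h0.3 yaw-29.8  F_s [1.5 2.5 3.3] Tz 0.03
t30.7 hook x-352.1 y69.1 h0.3 yaw-29.8  F_s [1.5 2.5 3.3] Tz 0.03
```

```bash

python3 -m handwheel '[[[0.2,0,0,0,0,0,0],[0.6,0,0,0,0,0,0],[0.6,0,0,0,0,0,0],[0.6,0,0,0,0,0,0],[0.6,0,0,-2,0,0,0],[0.6,0,0,-6,0,0,0],[0.6,0,0,-12,0,0,0],[0.6,0,0,-14,0,0,0],[0.6,0,0,-14,0,0,0]]]' 
python3 - <<'E'
from h import *
w=shot("wrist")["frame"]; s=shot("scene")["frame"]
cv2.imwrite("pics/end.png",np.hstack([cv2.resize(s,(480,360)),cv2.resize(w,(320,360))]))
E
```

```text
time_s: 31.8
eef_pos: [0.5048, -0.3639, 0.1699]
eef_rot: [0.003, 0.817, 0.576, 0.001]
wrist_force: [-0.4, 0.2, -0.1]
opening: 0.797
grasp_force: 0.0
```

View pics/end.png

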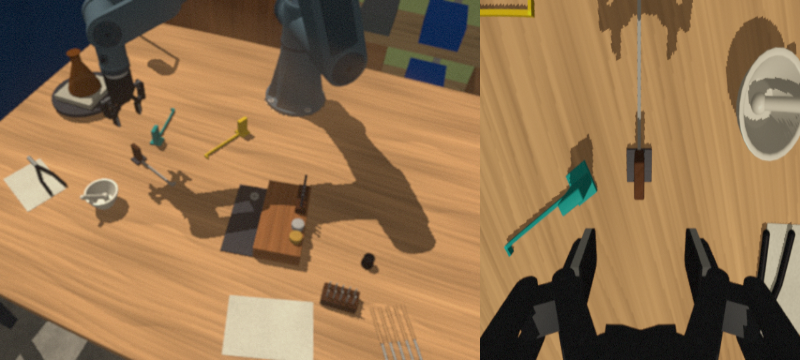

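The probe stands upright at (638,170) in the wrist view. The ring lies on the plate at (255,197) in the scene view, and the other things have not moved. I'm handing it in.

```bash
python3 -c "
from bench import ctrl
print(ctrl.hand_in())"
```

```text
the job is handed in; nothing more can be done
None
```

The ring is fully out and lying on the steel plate, the probe stands upright back at its original place on the bench clear of the plate, and the job was handed in at about 32 s; no verdict came back.

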